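# Pack out the slide clamp and hold it shut

### The job

The slide mailer sits loose in the bench clamp: stand spacer blocks upright on the clamp's floor, one after another, in the gap between the mailer and the sliding jaw until no further one goes in easily. Then push the jaw's paddle so that the whole row closes up and you feel the sprung back plate give by about 8 mm, and finish while still pushing on the jaw alone, so that the row stays held. Do not disturb the jar, the beaker or the black slide box.

Things in the scene. Friction and masses are not known exactly. Their poses are not given: they have to be found in the camera images.
- clamp_floor (a point): Bench clamp, fixed, aluminium plate 112 (x) by 240 mm (y), 8 thick, with a channel along its y between two low walls: inner width 86 mm, splayed tops about 26 mm above the floor. This point: middle of the channel floor, 8 mm above the bench; y runs along the channel from jaw to back plate, x across, z up. The row (jaw, spacers, mailer, back plate) runs along y.
- jaw_face (a point): Sliding jaw of the clamp: a steel plate 80 mm wide, 12 mm thick, its lip bent back from 26 mm and ending 34 mm above the channel floor. This point: centre of its face towards the mailer, 17 mm above the channel floor; axes as the clamp's. Starts fully open.
- paddle (a point): The jaw's upright paddle, steel, 60 mm wide, 8 mm thick, top 58 mm above the channel floor and nothing behind it. This point: on its outer face (the one to push, towards clamp +y), 44 mm above the channel floor, 50 mm behind the jaw face; moves with the jaw.
- jaw (a joint): Travel of the jaw towards the mailer (clamp +y): 0 fully open (as at the start) to 0.038 m at its stop; no spring, light friction of about 1 N. Without enough spacers it reaches the stop before the row is tight.
- backplate_face (a point): Sprung back plate, steel, 80 mm wide, 8 mm thick, at the far (+y) end of the channel in front of a dark steel block that may be fixed anywhere along the channel. This point: centre of its face towards the mailer, 16 mm above the channel floor.
- backplate (a joint): How far the back plate is pushed back (clamp +y): 0 at rest to 0.014 m at its stop. Spring 500 N/m with 2 N preload: 8 mm takes about 6 N at the plate; at the paddle, with friction of the jaw and row, up to about 10 N.
- mailer_c (a point): Slide mailer, white plastic box 80 mm (own x) by 18 mm (own y, along the channel) by 30 mm tall, about 60 g, standing loose in the channel just in front of the back plate. This point: its centre. The gap to fill, from its near face to the open jaw's face, is 58 to 84 mm: two or three spacers.
- spacer0_tab (a point): Spacer block, one of four alike, grey plastic, about 80 g, standing on the bench: body 80 mm wide (own x), 20 thick (own y), 34 tall; centred on it a grip tab 30 wide (x), 10 thick (y), 40 tall; 74 tall overall. This point: centre of the tab, 54 mm above the underside, 20 above the shoulders. Pinch the tab across its 30 mm width (along x), so that the fingers clear the neighbours in the row.
- spacer1_tab (a point): Another spacer block, same as spacer0; this point: centre of its tab.
- spacer2_tab (a point): Another spacer block, same as spacer0; this point: centre of its tab.
- spacer3_tab (a point): Another spacer block, same as spacer0; this point: centre of its tab.
- jar: Amber glass jar with white cap, 56 mm across, 75 mm tall; a bystander. Origin under its centre.
- beaker: Clear glass beaker 72 mm across, 85 mm tall; a bystander. Origin under its centre.
- slidebox: Black flat slide box 170 x 80 x 33 mm; a bystander. Origin under its centre.

How it is judged:
On the way:
1. a first spacer stands on the clamp's floor in the gap (((x of spacer0_tab in the frame of jaw_face between -0.012 and 0.012 m and y of spacer0_tab in the frame of jaw_face between 0.005 and 0.1 m and z of spacer0_tab in the frame of jaw_face below 0.041 m and angle between spacer0_tab's own z axis and vertical below 0.12 rad) or (x of spacer1_tab in the frame of jaw_face between -0.012 and 0.012 m and y of spacer1_tab in the frame of jaw_face between 0.005 and 0.1 m and z of spacer1_tab in the frame of jaw_face below 0.041 m and angle between spacer1_tab's own z axis and vertical below 0.12 rad) or (x of spacer2_tab in the frame of jaw_face between -0.012 and 0.012 m and y of spacer2_tab in the frame of jaw_face between 0.005 and 0.1 m and z of spacer2_tab in the frame of jaw_face below 0.041 m and angle between spacer2_tab's own z axis and vertical below 0.12 rad) or (x of spacer3_tab in the frame of jaw_face between -0.012 and 0.012 m and y of spacer3_tab in the frame of jaw_face between 0.005 and 0.1 m and z of spacer3_tab in the frame of jaw_face below 0.041 m and angle between spacer3_tab's own z axis and vertical below 0.12 rad))), for 0.2 s.
At the end, for the whole second after the job is handed in: The robot still pushes only the jaw (over 1.5 N); jaw, spacers, mailer and back plate press on each other (over 2 N), the back plate given over 4 mm; every spacer within 100 mm of the clamp's middle is in the row, upright within 7 degrees and within 4 mm of the channel floor (value of joint backplate above 0.004 m and contact force between any of the fingers, the arm and jaw above 1.5 N and (contact force between jaw and spacer0 above 2 N or contact force between jaw and spacer1 above 2 N or contact force between jaw and spacer2 above 2 N or contact force between jaw and spacer3 above 2 N) and (contact force between mailer and spacer0 above 2 N or contact force between mailer and spacer1 above 2 N or contact force between mailer and spacer2 above 2 N or contact force between mailer and spacer3 above 2 N) and contact force between mailer and backplate above 2 N and ((x of spacer0_tab in the frame of jaw_face between -0.012 and 0.012 m and y of spacer0_tab in the frame of jaw_face between 0.005 and 0.1 m and z of spacer0_tab in the frame of jaw_face below 0.041 m and angle between spacer0_tab's own z axis and vertical below 0.12 rad) or horizontal distance between spacer0_tab and clamp_floor above 0.1 m) and ((x of spacer1_tab in the frame of jaw_face between -0.012 and 0.012 m and y of spacer1_tab in the frame of jaw_face between 0.005 and 0.1 m and z of spacer1_tab in the frame of jaw_face below 0.041 m and angle between spacer1_tab's own z axis and vertical below 0.12 rad) or horizontal distance between spacer1_tab and clamp_floor above 0.1 m) and ((x of spacer2_tab in the frame of jaw_face between -0.012 and 0.012 m and y of spacer2_tab in the frame of jaw_face between 0.005 and 0.1 m and z of spacer2_tab in the frame of jaw_face below 0.041 m and angle between spacer2_tab's own z axis and vertical below 0.12 rad) or horizontal distance between spacer2_tab and clamp_floor above 0.1 m) and ((x of spacer3_tab in the frame of jaw_face between -0.012 and 0.012 m and y of spacer3_tab in the frame of jaw_face between 0.005 and 0.1 m and z of spacer3_tab in the frame of jaw_face below 0.041 m and angle between spacer3_tab's own z axis and vertical below 0.12 rad) or horizontal distance between spacer3_tab and clamp_floor above 0.1 m) and angle between mailer_c's own z axis and vertical below 0.12 rad and z of mailer_c in the frame of clamp_floor below 0.019 m and velocity of joint jaw between -0.01 and 0.01 m/s and contact force between each of the fingers, the arm and spacer0 below 0.5 N and contact force between each of the fingers, the arm and spacer1 below 0.5 N and contact force between each of the fingers, the arm and spacer2 below 0.5 N and contact force between each of the fingers, the arm and spacer3 below 0.5 N and contact force between each of the fingers, the arm and mailer below 0.5 N); the arm keeps its last pose, push and grip.
It fails at once if a bystander (jar, beaker or slide box) is moved more than 30 mm (distance of any of jar, beaker, slidebox from where it was at the start of the episode above 0.03 m).
It fails at once if the mailer is taken out of the clamp (z of mailer_c in the frame of clamp_floor above 0.04 m).
It also fails if it takes over 72 s, if anything falls off the work surface, if the arm or the gripper's body presses on something with over 40 N, if the wrist force passes 120 N, or if a joint passes its speed limit or range.

### The arm

A 7-joint arm with a two-finger parallel gripper is mounted at the origin on the work surface. World frame = base frame: x ahead of the robot, y to its left, z up, the work surface at z = 0. Lengths are in m, angles in rad, forces in N, time in s.
With the tool pointing down it reaches from about 0.4 to 0.85 m from the base axis. Payload 4.5 kg.
Tool frame: the origin (TCP) lies midway between the tips of the shut fingers; the grasp point (between the pads) lies 19 mm behind it; z points along the fingers, y is the direction in which the jaws open and shut (so a half turn about z gives the same grasp; the last joint's range is limited). The gripper opens to 85 mm and grips with 20 to 120 N. Pads are 22 mm wide; open, the fingers measure 114 mm over their backs; the gripper's body (76 mm by 85 mm) begins 54 mm behind the grasp point. The pads swing forward as they close: fully open they stand 13 mm farther back than shut.
Start: joints at [0.034, 0.689, -0.195, 1.565, 0.157, 0.902, -0.215], TCP at [0.625, 0, 0.231] pointing down, gripper open.
Joint ranges: [-3.01, 3.01], [-0.46, 2.08], [-1.47, 1.51], [0.13, 2.56], [-1, 4.14], [0.04, 2.09], [-2.66, 2.66]. Speed limits (rad/s): [2.57, 2.57, 3.14, 3.14, 3.14, 3.14, 3.14].

### API

Orientations are given as a unit quaternion [w, x, y, z].
In Python, from workcell import robot, kin, grab_frame, order gives the robot as it stands. Calls block until the motion is done:
- robot.move_pose(position, orientation): joint-space move of the TCP to a pose.
- robot.move_linear(position, attitude=None, vel=0.15): straight line of the TCP; attitude=None keeps the orientation; vel is the mean speed in m/s.
- robot.move_j(angles): joint-space move.
- robot.grip(opening, effort=None): finger opening in m; effort is the grip in N (None keeps the last); returns when the fingers have stopped.
- robot.pause(seconds).
- kin.solve_ik(position, orientation): joint angles nearest the present ones, or None.
- robot.get_state(): the state.
- grab_frame(name): name is "scene" or "side" or "wrist"; returns a dict with "frame" (384x512x3 uint8, blue, green, red), "camera_matrix" (3x3 intrinsics, pixels), "origin" and "orientation" of the camera in the world. Camera axes: x right, y down, z forward; pixel columns grow to the right and rows downward; lengths in m; the calibration is good to about 2 mm. A picture is of the moment at which its call begins. There is no depth.
A pose or a line that the arm cannot do raises robot.Unreachable and nothing moves.
- order.sign_off(): hands the job in, once; it reports no verdict.
The state is a dict: "t": time; "joint_positions": joint angles; "dq": joint speeds; "tau": joint torques, N m; "tcp_pos": TCP position; "orientation": TCP orientation; "ft_force": force on the tool from outside, world axes, zero at the start; "ft_torque": the same for the moment, N m; "grip_width": finger opening in m.
Only numpy, scipy, OpenCV 4.12 (cv2) and the standard library are available. Lean on these libraries where they do the work, as an engineer would, in place of code of your own. Each camera call takes 0.05 s, during which the arm holds its last target.

## Working session

There is one attempt and no reset: what is moved stays moved. The work goes in short steps, each a Python script; the robot and the scene stay as the last script left them, time stands still between calls to the robot, and variables do not carry over. Pictures are saved under pics/ and viewed, and the job is handed in when it is done.

```bash
ls; mkdir -p pics; python3 - <<'E'
from workcell import robot,kin,grab_frame
import cv2
for n in("scene","side","wrist"):
    f=grab_frame(n);cv2.imwrite(f"pics/a_{n}.png",f["frame"]);print(n,f["camera_matrix"],f["origin"],f["orientation"])
print(robot.get_state())
E
```

```text
pics
scene [[349.1774791    0.         255.37151951]
 [  0.         349.1774791  187.48280546]
 [  0.           0.           1.        ]] [1.43945226 0.03146074 0.83987396] [-0.28955466  0.63226029  0.65392809 -0.2979649 ]
side [[391.09624199   0.         253.32879301]
 [  0.         391.09624199 194.71314791]
 [  0.           0.           1.        ]] [ 0.43575468 -0.91471468  1.057942  ] [-0.36972527  0.92718669 -0.05290343  0.0287973 ]
wrist [[282.27351093   0.         259.97872545]
 [  0.         282.27351093 188.76348764]
 [  0.           0.           1.        ]] [0.62502697 0.0832996  0.37256916] [ 1.62078365e-01  9.86777629e-01  1.54770570e-04 -7.00022521e-04]
{'t': 0.15, 'joint_positions': array([ 0.03378696,  0.689816  , -0.19451697,  1.5661088 ,  0.15731158,
        0.90251186, -0.21507173]), 'dq': array([-1.63633815e-03, -1.84774335e-03,  5.88932693e-04, -3.59126323e-03,
        1.35761892e-03, -8.81117377e-06,  4.51163565e-04]), 'tau': array([-6.29315091e-04, -5.39936972e+01, -1.26815826e+00, -1.58719003e+01,
        9.24438267e-03,  6.49630194e-03,  1.79077297e-06]), 'tcp_pos': array([ 6.24496169e-01, -3.84667547e-05,  2.30651635e-01]), 'orientation': array([-4.68955126e-04,  7.07069024e-01,  7.07144163e-01, -5.55323682e-04]), 'ft_force': array([-0.27768744,  0.21406449, -0.02857678]), 'ft_torque': array([-0.01686921,  0.02375023,  0.01300717]), 'grip_width': 0.08547693250322667}
```

View pics/a_scene.png

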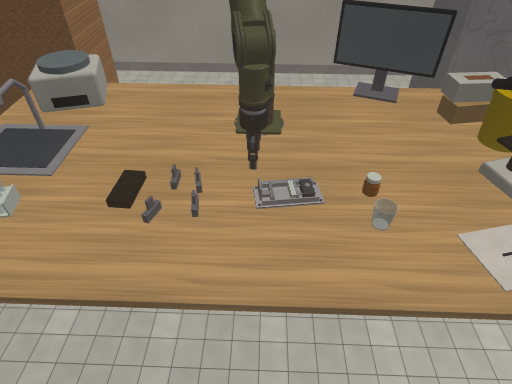

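View pics/a_side.png

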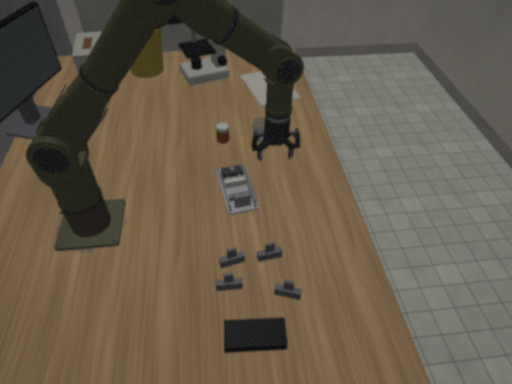

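View pics/a_wrist.png

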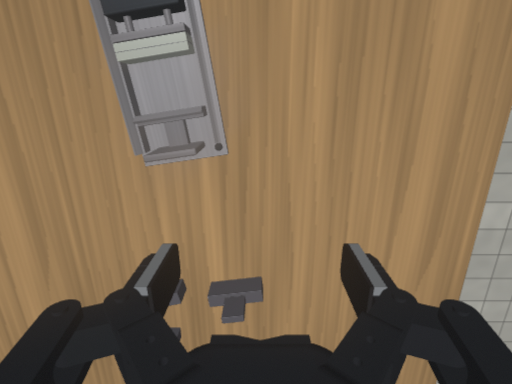

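The clamp lies along roughly +y with the paddle at the −y end. Three of the spacers have their tabs at about (229,275), (232,252) and (269,247) in the side view, and the fourth is at about (288,285). The slide box is at −y, and the jar and beaker are at +y.

```bash
cat > h.py <<'E'
import numpy as np, cv2
from scipy.spatial.transform import Rotation as R
from workcell import robot,kin,grab_frame,order
def rot(q): return R.from_quat([q[1],q[2],q[3],q[0]])
def quat(r):
    x=r.as_quat(); return np.array([x[3],x[0],x[1],x[2]])
def snap(n,name,crop=None,s=1):
    f=grab_frame(n); np.savez(f"pics/{name}.npz",K=f["camera_matrix"],o=f["origin"],q=f["orientation"],im=f["frame"])
    save(f["frame"],name,crop,s); return f
def save(im,name,crop=None,s=1):
    if crop: x0,y0,x1,y1=crop; im=im[y0:y1,x0:x1]
    if s!=1: im=cv2.resize(im,None,fx=s,fy=s,interpolation=cv2.INTER_CUBIC)
    cv2.imwrite(f"pics/{name}.png",im)
def px2(name,u,v,z):
    d=np.load(f"pics/{name}.npz"); r=rot(d["q"]).apply(np.linalg.solve(d["K"],[u,v,1]))
    return d["o"]+r*(z-d["o"][2])/r[2]
def proj(name,P):
    d=np.load(f"pics/{name}.npz"); p=rot(d["q"]).inv().apply(np.atleast_2d(P)-d["o"]); p=p@d["K"].T; return p[:,:2]/p[:,2:]
def down(yaw):  # tool z down, tool y axis along (cos yaw, sin yaw)
    y=np.array([np.cos(yaw),np.sin(yaw),0]);z=np.array([0,0,-1.]);x=np.cross(y,z)
    return quat(R.from_matrix(np.c_[x,y,z]))
E
python3 - <<'E'
from h import *
for n,c in(("scene",(90,150,230,230)),("side",(200,150,320,360))):
    f=snap(n,"b_"+n,c,5 if n=="scene" else 2.8)
for u,v in((229,275),(232,252),(269,247),(288,285)): print(px2("b_side",u,v,.074))
for u,v in((175,168),(198,172),(195,194),(149,200)): print("sc",px2("b_scene",u,v,.074))
for u,v in((225,325),(285,322),(286,350),(226,351)): print("box",px2("b_side",u,v,.033))
print(proj("b_side",[[.6,0,0]]),down(0),robot.get_state()['t'])
E
```

```text
[ 0.45277081 -0.29978448  0.074     ]
[ 0.46804824 -0.2201917   0.074     ]
[ 0.58282081 -0.21405706  0.074     ]
[ 0.6172314  -0.35118053  0.074     ]
sc [ 0.45941471 -0.28696922  0.074     ]
sc [ 0.479442   -0.20115415  0.074     ]
sc [ 0.59529047 -0.19276901  0.074     ]
sc [ 0.62913776 -0.33574353  0.074     ]
box [ 0.43041674 -0.43086497  0.033     ]
box [ 0.5956881  -0.44087577  0.033     ]
box [ 0.58474343 -0.51765618  0.033     ]
box [ 0.42803175 -0.50235814  0.033     ]
[[264.09833796 210.40286347]] [0.         0.70710678 0.70710678 0.        ] 0.25
```

View pics/b_side.png

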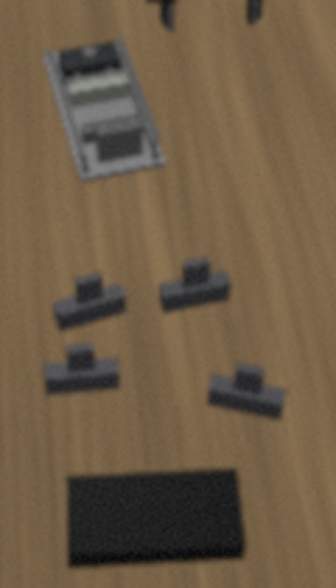

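View pics/b_scene.png

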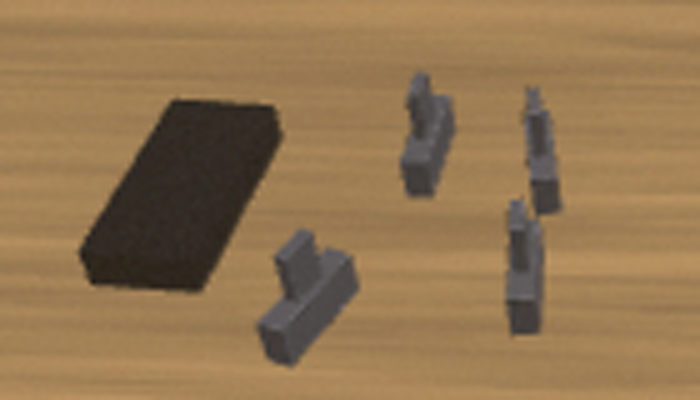

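```bash
python3 - <<'E'
from h import *
robot.move_pose([.53,.09,.231],down(0)); robot.pause(.1)
snap("wrist","c_clamp",(80,0,400,300),2); print(robot.get_state()['t'])
robot.move_pose([.53,-.32,.231],down(0)); robot.pause(.1)
snap("wrist","c_sp",None,1.5); print(robot.get_state()['t'])
E
```

```text
0.9833
2.65
```

View pics/c_clamp.png

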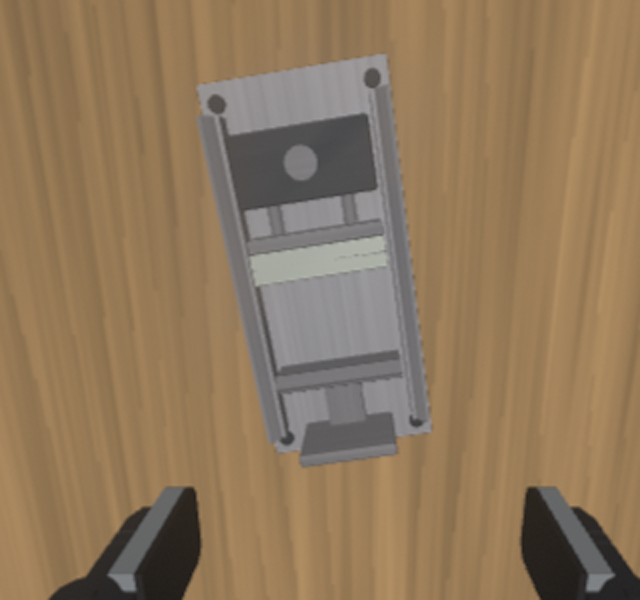

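View pics/c_sp.png

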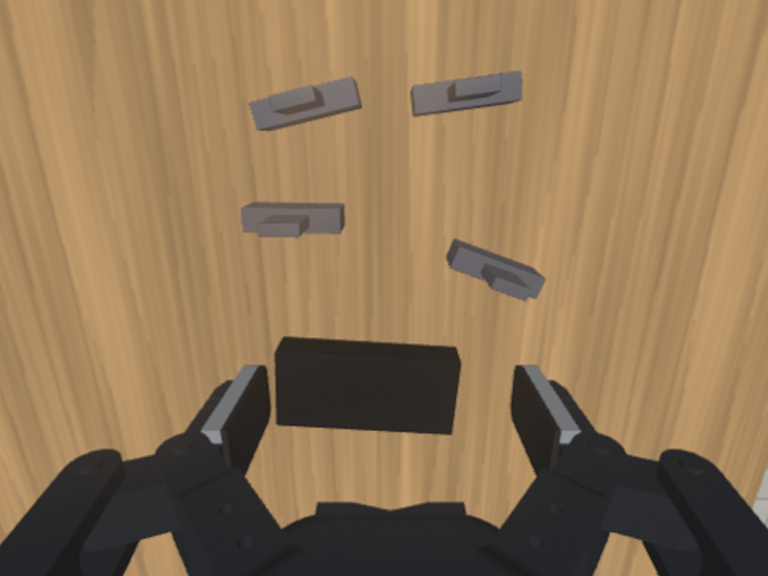

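The clamp view shows the plate corners at picture px (198,86), (386,55), (430,430) and (278,452). The mailer is at (320,262), the jaw at (340,370) and the paddle at (348,440). The second view shows all four spacers clearly, with tabs at (297,100), (477,88), (283,226) and (510,282). I'll enlarge both to measure.

```bash
python3 - <<'E'
from h import *
a=np.load("pics/c_clamp.npz")["im"]; save(a,"d_clamp",(170,20,305,240),2.7); save(a,"d_gap",(190,95,295,235),5 and 4.2)
b=np.load("pics/c_sp.npz")["im"]; save(b,"d_s1",(155,40,255,165),4.7); save(b,"d_s2",(265,40,375,205),3.6)
E
```

```text
(no output)
```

View pics/d_gap.png

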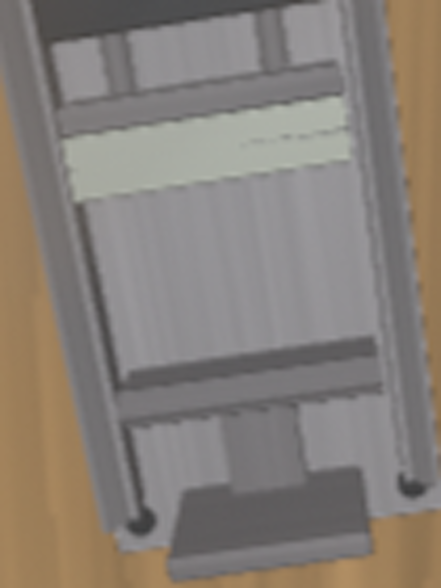

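View pics/d_s1.png

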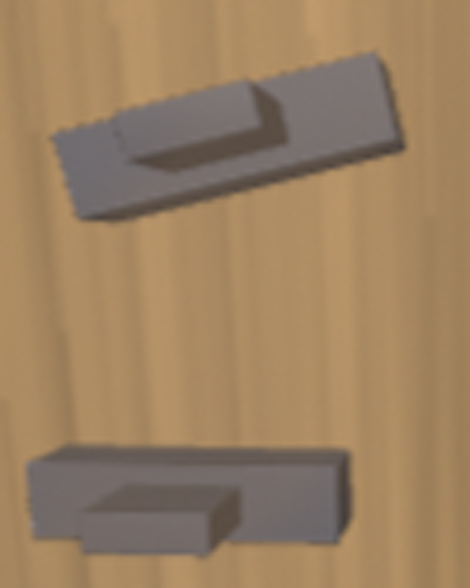

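View pics/d_s2.png

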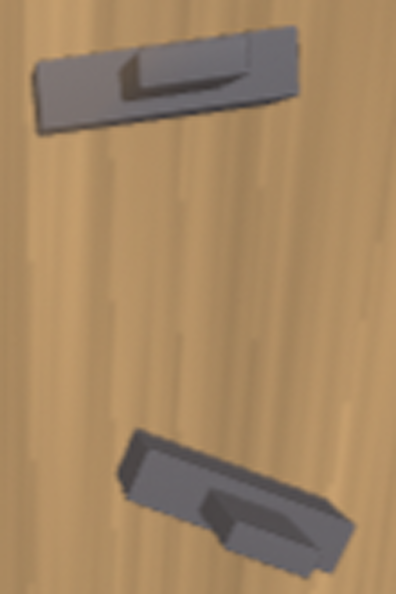

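```bash
cat > fit.py <<'E'
from h import *
from scipy.optimize import least_squares
def quad(w,d,z,cx=0,cy=0): return np.array([[cx-w/2,cy+d/2,z],[cx+w/2,cy+d/2,z],[cx+w/2,cy-d/2,z],[cx-w/2,cy-d/2,z]])
def fit(name,model,pix,x0):
    def tr(p): 
        c,s=np.cos(p[2]),np.sin(p[2]); return model@np.array([[c,s,0],[-s,c,0],[0,0,1]])+[p[0],p[1],0]
    r=least_squares(lambda p:(proj(name,tr(p))-pix).ravel(),x0,loss="soft_l1")
    return r.x,(proj(name,tr(r.x))-pix)
E
python3 - <<'E'
from fit import *
o1=np.array([155,40]);o2=np.array([265,40])
M=np.r_[quad(.08,.02,.034),quad(.03,.01,.074)]
S={"A":o1+np.array([(52,135),(375,52),(402,147),(83,217),(113,115),(250,80),(262,125),(132,160)])/4.7,
"B":o1+np.array([(28,465),(335,463),(335,543),(33,540),(83,510),(210,512),(210,553),(83,553)])/4.7,
"C":o2+np.array([(37,63),(297,27),(297,94),(38,130),(137,55),(247,33),(247,72),(140,87)])/3.6,
"D":o2+np.array([(155,447),(353,522),(325,572),(127,500),(230,522),(322,552),(310,578),(220,548)])/3.6}
g={"A":(.465,-.21,.2),"B":(.455,-.29,0),"C":(.59,-.2,.1),"D":(.62,-.34,-.35)}
for k in S:
    x,r=fit("c_sp",M,S[k],g[k]); print(k,x.round(4),np.abs(r).max(1).round(1))
oc=np.array([80,0]); og=np.array([190,95])
x,r=fit("c_clamp",quad(.112,.24,.008),oc+np.array([(198,86),(386,55),(430,430),(278,452)])/2,(.53,.14,.1)); print("plate",x.round(4),r.round(1).tolist())
x,r=fit("c_clamp",quad(.08,.018,.038),og+np.array([(65,148),(345,97),(352,155),(75,202)])/4.2,(.53,.14,.1)); print("mailer",x.round(4),r.round(1).tolist())
for nm,z,pts in(("jaw34",.034,[(120,398),(378,360)]),("jaw8",.008,[(130,377),(375,340)]),("padtop out",.066,[(172,578),(372,552)]),("padtop in",.066,[(175,555),(370,530)])):
    print(nm,[px2("c_clamp",*(og+np.array(p)/4.2),z).round(4).tolist() for p in pts])
E
```

```text
A [ 0.4682 -0.209   0.2242] [0.4 1.1 1.  1.1 0.4 0.5 1.1 0.9]
B [ 0.4521 -0.2955 -0.0005] [0.8 0.8 1.3 0.1 1.1 0.1 0.6 0.3]
C [ 0.5878 -0.2009  0.1317] [1.1 0.9 0.5 0.6 1.5 0.2 0.7 0.8]
D [ 0.6219 -0.3396 -0.3484] [2.5 0.8 1.5 1.  1.1 0.3 0.7 0.2]
plate [0.5099 0.1177 0.1469] [[-1.0, -0.3], [0.6, -0.9], [1.2, 1.6], [-0.7, 1.3]]
mailer [0.508  0.1306 0.1678] [[-1.0, -1.1], [-0.0, -0.8], [0.7, 0.9], [0.2, 1.2]]
jaw34 [[0.4792, 0.0565, 0.034], [0.5569, 0.0683, 0.034]]
jaw8 [[0.4788, 0.0548, 0.008], [0.5578, 0.067, 0.008]]
padtop out [[0.4964, 0.0125, 0.066], [0.554, 0.0207, 0.066]]
padtop in [[0.4975, 0.0199, 0.066], [0.5533, 0.0276, 0.066]]
```

Measured: clamp yaw is about 0.15, centre (0.510, 0.118), and the jaw, paddle and mailer all lie on its axis. The gap is about 60 mm, so two spacers. I'll pick up A (0.468, −0.209) and look before inserting it.

```bash
cat >> h.py <<'E'
C=np.array([.5099,.1177]);CY=.151
def cl(x,y): return C+x*np.array([np.cos(CY),np.sin(CY)])+y*np.array([-np.sin(CY),np.cos(CY)])
def pick(p,yaw):
    robot.grip(.06); q=down(yaw)
    robot.move_pose([p[0],p[1],.12],q); robot.move_linear([p[0],p[1],.042],vel=.12)
    robot.grip(0,40); robot.pause(.1); s=robot.get_state(); print("grip",s['grip_width'],s['ft_force'].round(2))
    robot.move_linear([p[0],p[1],.15],vel=.2); print(robot.get_state()['ft_force'].round(2),robot.get_state()['grip_width'])
E
python3 - <<'E'
from h import *
pick((.4682,-.209),.2242)
p=cl(0,-.010)
robot.move_pose([*p,.15],down(CY)); robot.move_linear([*p,.092]); robot.pause(.2)
s=robot.get_state();print(s['tcp_pos'],p,s['t'],s['ft_force'])
snap("wrist","e1",(100,40,420,384),1.7); snap("side","e1s",(190,140,290,240),6)
E
```

```text
grip 0.029010871611307644 [-1.03  0.16  6.52]
[ 0.21 -0.31 -1.08] 0.029512410190848326
[0.51220121 0.10775681 0.09298681] [0.51140427 0.10781379] 7.65 [-0.79786546  0.45460675 -1.48684618]
```

View pics/e1.png

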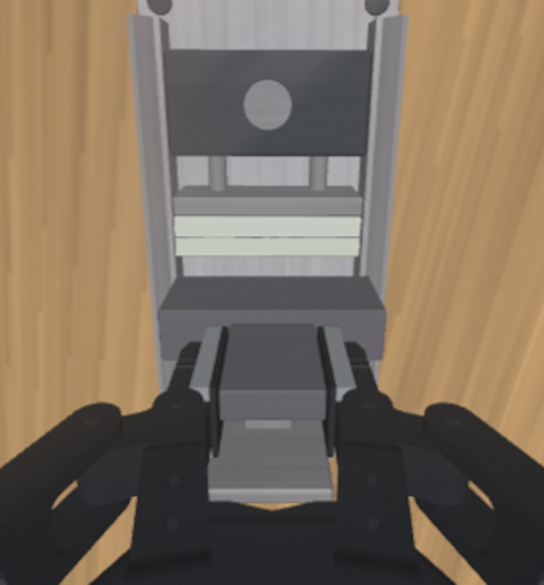

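View pics/e1s.png

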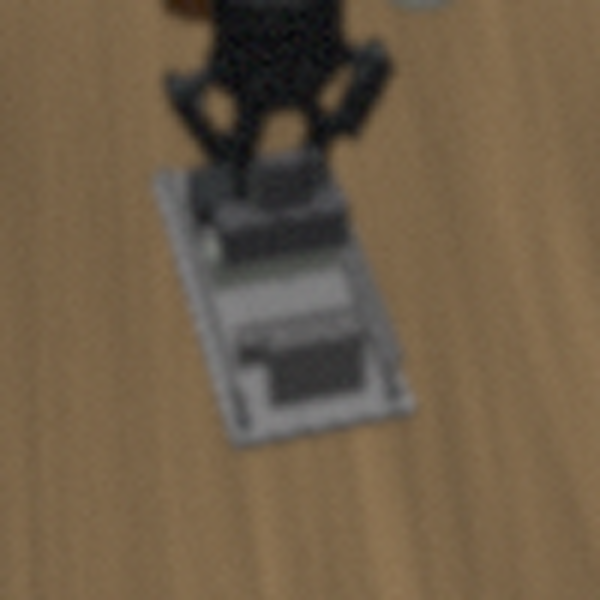

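The spacer is held square and aligned with the channel, within about 1.5 mm across. I'll compute its fitted offsets, then insert it.

```bash
python3 - <<'E'
from fit import *
o=np.array([100,40]);s=1.7
pix=o+np.array([(177,278),(367,278),(160,310),(385,310),(160,358),(385,358)])/s
mod=np.array([(-.04,.01,0),(.04,.01,0),(-.04,.01,.034),(.04,.01,.034),(-.04,-.01,.034),(.04,-.01,.034)])
def tr(p): 
    c,q=np.cos(p[3]),np.sin(p[3]); return mod@np.array([[c,q,0],[-q,c,0],[0,0,1]])+p[:3]
r=least_squares(lambda p:(proj("e1",tr(p))-pix).ravel(),[.511,.108,.05,.15],loss="soft_l1");print(r.x.round(4),r.fun.round(1))
mx=np.linalg.inv(np.c_[[np.cos(CY),np.sin(CY)],[-np.sin(CY),np.cos(CY)]])
print("spacer in clamp",mx@(r.x[:2]-C))
for n,z,pts in(("mail near",.038,[(175,255),(360,255)]),("mail far",.038,[(175,216),(360,216)]),("bp far-top",.04,[(175,214),(362,214)]),("bolts",.008,[(159,5),(376,5)]),("padtop out",.066,[(208,500),(332,500)])):
    print(n,[(mx@(px2("e1",*(o+np.array(p)/s),z)[:2]-C)).round(4).tolist() for p in pts])
E
```

```text
[0.513  0.1077 0.0466 0.1495] [ 0.1 -1.7  0.1 -1.7 -0.4  0.1  0.3  0.1  2.   1.  -2.2  0.9]
spacer in clamp [ 0.00152731 -0.01035553]
mail near [[-0.0406, 0.0057], [0.0397, 0.0056]]
mail far [[-0.0395, 0.0231], [0.0387, 0.023]]
bp far-top [[-0.039, 0.0245], [0.0391, 0.0244]]
bolts [[-0.0464, 0.1078], [0.0458, 0.1077]]
padtop out [[-0.0274, -0.1012], [0.0284, -0.1013]]
```

```bash
cat >> h.py <<'E'
def lower(p,z0,zmin=.044):
    robot.move_linear([*p,z0],vel=.08); robot.pause(.15); f0=robot.get_state()['ft_force']; z=z0
    while z>zmin:
        z-=.0015; robot.move_linear([*p,z],vel=.03); s=robot.get_state(); d=s['ft_force']-f0
        if d[2]>2.5: break
    print("lower z",z,s['tcp_pos'].round(4),d.round(2),s['t'])
def release(p):
    robot.grip(.055); 
    robot.move_linear([*p,.17],vel=.2)
E
python3 - <<'E'
from h import *
p=cl(-.0013,-.009)
robot.move_linear([*p,.092]); lower(p,.060)
release(p); print(robot.get_state()['t'])
snap("wrist","f1",(150,80,370,330),2.4); snap("side","f1s",(190,140,290,240),6)
E
```

```text
lower z 0.04949999999999999 [0.51   0.1086 0.0508] [-1.66 -0.15 14.88] 10.45
11.5667
```

View pics/f1.png

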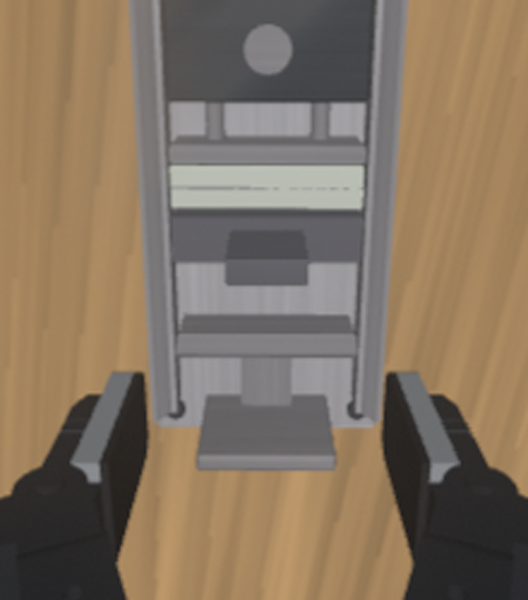

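View pics/f1s.png

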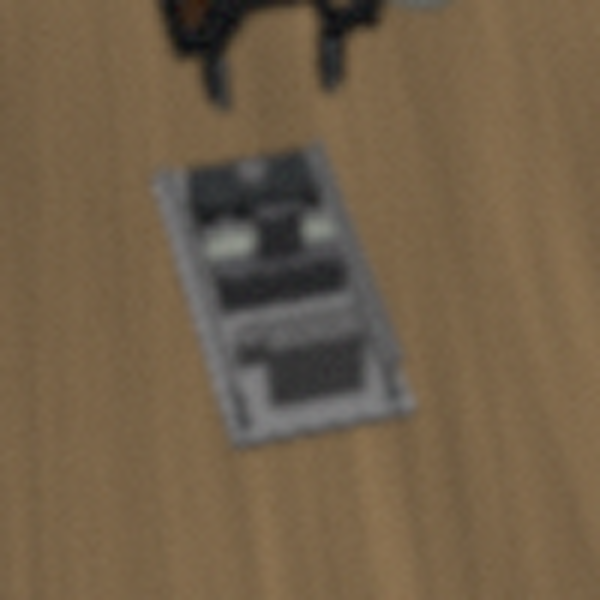

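The first spacer stands square on the floor close to the mailer, with its near top edge at row 262. The jaw edge is at row 333. Next is spacer C.

```bash
python3 - <<'E'
from h import *
o=np.array([150,80]);s=2.4
mx=np.linalg.inv(np.c_[[np.cos(CY),np.sin(CY)],[-np.sin(CY),np.cos(CY)]])
for n,z,pts in(("sp near",.042,[(175,262),(365,262)]),("sp far",.042,[(172,216),(365,216)]),("mail near",.038,[(170,210),(365,210)]),("jaw",.034,[(178,333),(355,333)]),("jawfloor",.008,[(185,318),(350,318)]),("padout",.066,[(198,467),(333,467)])):
    print(n,[(mx@(px2("f1",*(o+np.array(p)/s),z)[:2]-C)).round(4).tolist() for p in pts])
pick((.5878,-.2009),.1317)
p=cl(-.0012,-.033)
robot.move_pose([*p,.15],down(CY)); robot.move_linear([*p,.108]); robot.pause(.15)
s=robot.get_state();print(s['tcp_pos'],p,s['t'],s['ft_force'])
snap("wrist","g1",(100,40,420,384),1.7); snap("side","g1s",(190,140,290,240),6)
E
```

```text
sp near [[-0.0389, -0.0173], [0.0409, -0.0173]]
sp far [[-0.0393, 0.0027], [0.0399, 0.0027]]
mail near [[-0.0406, 0.0042], [0.0404, 0.0042]]
jaw [[-0.0401, -0.0536], [0.0393, -0.0536]]
jawfloor [[-0.04, -0.0576], [0.0403, -0.0576]]
padout [[-0.0296, -0.1014], [0.0279, -0.1013]]
grip 0.029202430232624765 [-1.44  0.02  5.15]
[ 0.29  0.57 -0.91] 0.02902631850608794
[0.51460883 0.08464697 0.10888496] [0.51367774 0.08489499] 16.8 [ 0.03200012 -0.06200892 -1.47755423]
```

View pics/g1.png

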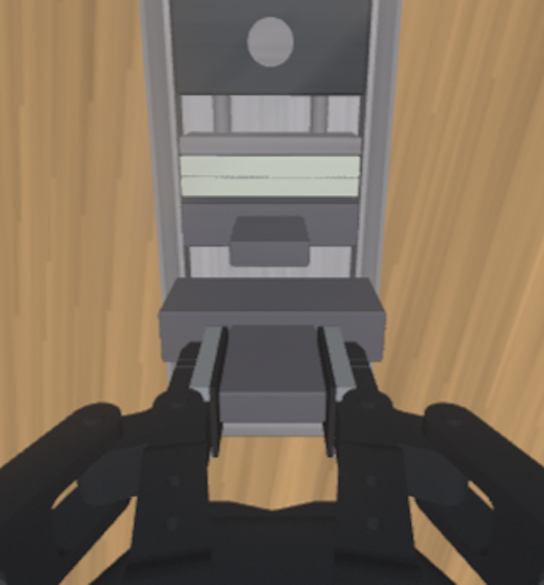

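```bash
python3 - <<'E'
from h import *
p=cl(-.0013,-.0335)
lower(p,.060)
release(p); print(robot.get_state()['t'])
snap("wrist","h1",(150,80,370,330),2.4)
E
```

```text
lower z 0.04949999999999999 [0.5137 0.0845 0.0509] [-1.48 -0.13 15.31] 19.55
20.6667
```

View pics/h1.png

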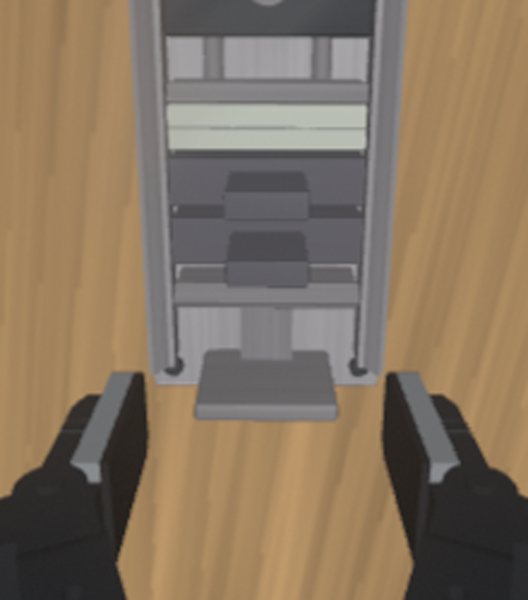

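Both spacers are standing, with only about 14 mm between the second spacer and the jaw, so a third will not go in. Now I'll push the paddle with shut fingers, in steps while watching the force.

```bash
python3 - <<'E'
from h import *
q=down(CY)
p=cl(0,-.145); robot.grip(0,30); robot.move_pose([*p,.14],q); robot.move_linear([*p,.046],vel=.12); robot.pause(.2)
f0=robot.get_state()['ft_force']; yv=np.array([-np.sin(CY),np.cos(CY),0])
y=-.145; n=0; print(robot.get_state()['t'])
while y<-.078:
    y+=.003; robot.move_linear([*cl(0,y),.046],vel=.04); s=robot.get_state()
    F=-(s['ft_force']-f0)@yv; ya=(s['tcp_pos'][:2]-C)@yv[:2]
    print(round(y,4),round(ya,4),round(F,2))
    if F>4: break
print(robot.get_state()['t']); snap("wrist","i1",(130,0,390,250),2.4)
E
```

```text
22.95
-0.142 -0.1416 -0.32
-0.139 -0.1386 -0.25
-0.136 -0.1357 -0.4
-0.133 -0.1327 -0.01
-0.13 -0.1297 -0.9
-0.127 -0.1267 -0.2
-0.124 -0.1237 -0.75
-0.121 -0.1207 -0.12
-0.118 -0.1176 -0.21
-0.115 -0.1147 -0.51
-0.112 -0.1116 -0.26
-0.109 -0.1086 -1.21
-0.106 -0.1056 -1.27
-0.103 -0.1026 -0.18
-0.1 -0.0996 -1.02
-0.097 -0.0967 0.16
-0.094 -0.0945 3.11
-0.091 -0.0917 4.21
27.45
```

View pics/i1.png

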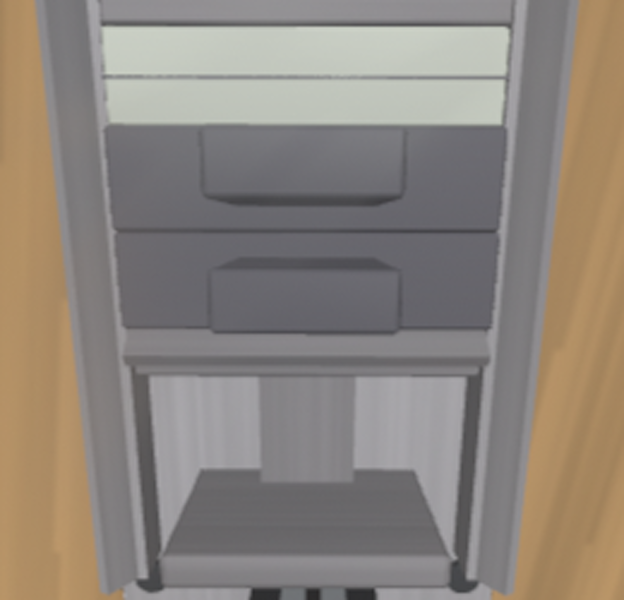

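The row has closed up. All joints in it are tight in the picture, and the force rises from y ≈ −0.096. I'll press about 5 mm further.

```bash
python3 - <<'E'
from h import *
yv=np.array([-np.sin(CY),np.cos(CY),0])
for y in (-.0895,-.088,-.087,-.086):
    robot.move_linear([*cl(0,y),.046],vel=.02); robot.pause(.15);s=robot.get_state()
    print(y,((s['tcp_pos'][:2]-C)@yv[:2]).round(4),(-s['ft_force']@yv).round(2),s['ft_force'].round(2))
robot.pause(.5); s=robot.get_state(); print(((s['tcp_pos'][:2]-C)@yv[:2]).round(4),s['ft_force'].round(2),s['t'])
snap("wrist","j1",(130,0,390,250),2.4); snap("side","j1s",(190,140,290,240),6)
E
```

```text
-0.0895 -0.0903 5.58 [ 1.82 -5.37 -0.64]
-0.088 -0.0891 5.56 [ 1.89 -5.34 -0.93]
-0.087 -0.0884 6.63 [ 2.   -6.4  -0.47]
-0.086 -0.0876 6.86 [ 2.02 -6.63  0.86]
-0.0876 [ 1.31 -5.85 -0.5 ] 29.6
```

View pics/j1.png

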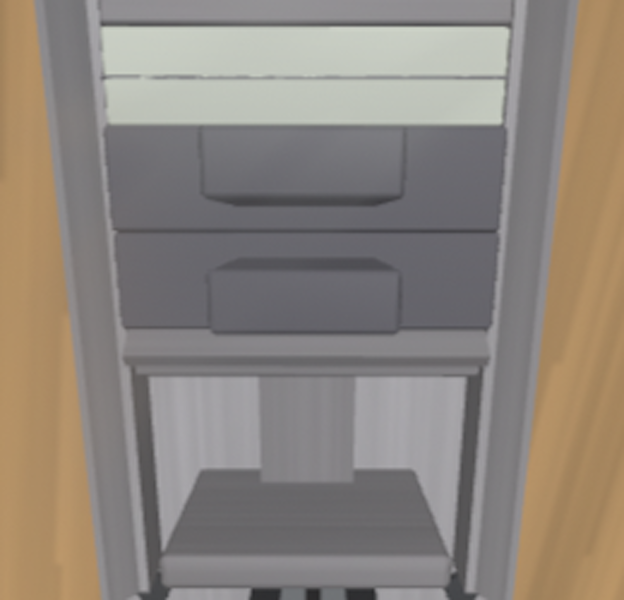

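View pics/j1s.png

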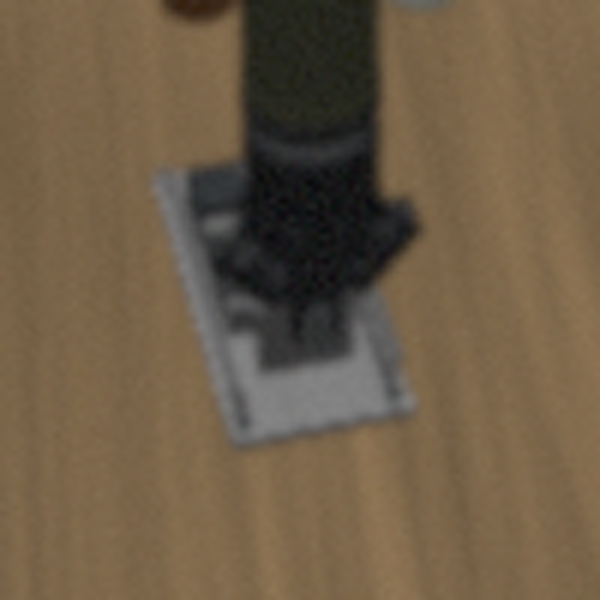

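```bash
python3 - <<'E'
from h import *
o=np.array([130,0]);s=2.4
mx=np.linalg.inv(np.c_[[np.cos(CY),np.sin(CY)],[-np.sin(CY),np.cos(CY)]])
for im in("i1","j1"):
  for n,z,pts in(("mail far",.038,[(102,26),(508,26)]),("mail near",.038,[(106,124),(504,124)]),("sp near",.042,[(122,327),(490,327)]),("padout",.066,[(163,585),(450,585)])):
    print(im,n,[(mx@(px2(im,*(o+np.array(p)/s),z)[:2]-C)).round(4).tolist() for p in pts])
E
```

```text
i1 mail far [[-0.0398, 0.0278], [0.0384, 0.0278]]
i1 mail near [[-0.0407, 0.0107], [0.0392, 0.0107]]
i1 sp near [[-0.04, -0.0292], [0.0387, -0.0292]]
i1 padout [[-0.0297, -0.0779], [0.0287, -0.0779]]
j1 mail far [[-0.0396, 0.0319], [0.0385, 0.0318]]
j1 mail near [[-0.0406, 0.0148], [0.0393, 0.0147]]
j1 sp near [[-0.0399, -0.0251], [0.0388, -0.0252]]
j1 padout [[-0.0297, -0.0738], [0.0287, -0.0739]]
```

```bash
python3 - <<'E'
from h import *
robot.pause(.3); s=robot.get_state(); print(s['ft_force'].round(2),np.abs(s['dq']).max(),s['t'])
order.sign_off()
E
```

```text
[ 1.73 -7.26 -1.37] 0.0011799924993605218 30.0
the job is handed in; nothing more can be done
```

I stood two spacers upright in the gap, which measured about 60 mm. Then I pushed the paddle with shut fingers until the row closed and the back plate gave. I handed the job in at t = 30 s, still pushing.

- **Push:** the force was about 6–7 N along the channel at the end and the arm was still. The readings varied by about 0.5–1 N.
- **Back plate:** it gave about 7.5–8 mm, estimated from the camera and from the travel after the force first rose.
- **Jaw:** it travelled about 28 mm, short of its 38 mm stop.
- **Row:** in the last wrist picture the jaw, both spacers and the mailer stand square and tight, and the fingers touch only the paddle.
- **Spare spacers and bystanders:** I never went near the jar, beaker or slide box, and left the two spare spacers where they stood. I did not measure any of them again at the end.
- **Third spacer:** I did not try one. The free gap was about 20 mm in all, equal to a spacer's thickness, so it would not have gone in easily.
- **Disagreement:** camera readings of the jaw face and paddle differed by up to 4 mm. That was too small to matter, because I found contact with the paddle by force.

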